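Slide the trim collar round the bent speaker arm and lock it home

TASK

Slide the loose orange collar along the bent steel arm, round the bend, until it sits fully home and flat against the aluminium side plate, while the swinging keeper is still open. Then swing the keeper shut by its red peg, all the way to its stop, so that it lies across the arm and traps the collar, and let go. Leave the small black dish and the orange screwdriver on the mat where they are.

Things in the scene. Friction and masses are not known exactly. Their poses are not given: they have to be found in the camera images.
- jig: Fixed jig on a grey foam mat (8 mm thick). Origin on the bench (z = 0) straight below the point where the bent arm meets the plate's front face. x: out of the plate along the arm's inner leg; y: along the outer leg, towards the cream head; z up. Side plate: upright aluminium, front face x = 0, y -120 to 80 mm, top 122 mm high; heat sink behind it. Things on the mat are lower than 50 mm.
- collar: Loose orange ring threaded on the arm: 56 mm outside, 24 mm long, bore 20 mm, 0.12 kg. Origin at its centre, y along the bore; it hangs 4 mm below the rod's axis. Starts on the outer leg, 60 mm or more from the head. Slides with few newtons if pushed squarely at rod height, both sides of the rod; lopsided pushes tilt and jam it. Home: end face flat on the plate, centre 12 mm from it.
- rod_home (a point): Where the arm's axis meets the side plate's front face, 100 mm above the bench; axes as the jig's. The arm is a level round steel rod, 12 mm diameter, axis 100 mm high: 90 mm straight along jig +x, a 90 degree bend of 50 mm centre-line radius (bend centre at jig x = 90, y = 50 mm), then 160 mm straight along +y.
- bend_in (a point): On the arm's axis, 90 mm from the plate (jig x = 90, y = 0 mm), where the bend begins.
- bend_out (a point): On the arm's axis where the bend ends and the outer leg begins (jig x = 140, y = 50 mm).
- rod_outer (a point): On the arm's axis where the outer leg enters the head (jig x = 140, y = 210 mm). Loudspeaker head: fixed cream box, 70 x 85 x 62 mm, jig y = 210 to 295 mm, top 129 mm above the bench.
- keeper (a joint): Angle (rad) of the keeper: bright steel bar, 12 mm wide, top 121 mm high, turning level about a post at jig x = 34, y = -85 mm. 0: shut on its stop, pointing along jig +y above and across the arm, 28 to 40 mm from the plate, just behind a home collar (4 mm play). Grows clockwise from above as it opens towards +x, to 2.3. Starts open. Light friction holds it (0.5 N at the peg); no spring.
- keeper_peg (a point): Centre of the top of the red upright peg on the keeper's bar: 16 mm diameter, standing 44 mm above the bar, top 165 mm above the bench, 140 mm from the pivot's axis.
- dish: Small round black dish, 72 mm diameter, 30 mm high, loose on the mat in the crook of the arm; not to be disturbed. Origin: centre of its underside.
- driver: Screwdriver with orange handle, 170 mm long, loose on the mat near the head; not to be disturbed. Origin: about its middle, on its underside.
Not all that is in view belongs to the job. Several things have the shape of the collar; the one meant has the colours described above.

How it is judged:
By the outcome, as a careful person would: the job done as asked, in the order asked, and still so for the second after the job is handed in, with the robot touching nothing.
It also fails if it takes over 66 s, if anything falls off the work surface, if the arm or the gripper's body presses on something with over 40 N, if the wrist force passes 120 N, or if a joint passes its speed limit or range.

ROBOT

A 6-joint arm with a two-finger parallel gripper is mounted at the origin on the work surface. World frame = base frame: x ahead of the robot, y to its left, z up, the work surface at z = 0. Lengths are in mm, angles in rad, forces in N, time in s.
With the tool pointing down it reaches from about 250 to 800 mm from the base axis. Payload 3.9 kg.
Tool frame: the origin (TCP) lies midway between the tips of the shut fingers; the grasp point (between the pads) lies robot.hold_point_z behind it (robot.hold_point_z is the distance from the TCP to the grasp point, in mm); z points along the fingers, y is the line along which they close (so a half turn about z gives the same grasp; the last joint's range is limited). The gripper opens to 85 mm and grips with 20 to 120 N. Pads are 22 mm wide; open, the fingers measure 114 mm over their backs; the gripper's body (76 mm by 85 mm) begins 54 mm behind the grasp point. The pads swing forward as they close: fully open they stand 13 mm farther back than shut.
Start: joints at [1.29, 0.26, -0.138, 1.173, 0, 1.571], TCP at [145.486, 504.429, 231.304] pointing down, gripper open.
Joint ranges: [-2.78, 2.78], [-0.83, 1.72], [-1.28, 1.37], [-1.9, 2.12], [-1.57, 1.48], [-3.14, 3.14]. Speed limits (rad/s): [2.57, 2.57, 3.14, 3.14, 3.14, 3.14].

INTERFACE

Orientations are given as a rotation vector (axis times angle).
In Python, from station import robot, read_camera, hand_in, look_for, masks_of gives the robot as it stands. The module is installed in compiled form; this text tells all that it offers.
- The arm moves only by the tool jog_arm, never from a script. Its argument "targets" is a list that holds one entry, the list of rows, each a list of 6 numbers: the shift along the tool's x, y, z in mm, then the turn, a rotation vector about the tool's x, y, z in degrees. In form: [[[dx, dy, dz, ax, ay, az], ...]]. A call has 1 to 12 rows; each row is the pose to reach, as a shift and turn from the pose commanded when the call began, along the tool's axes at that moment; what a row does not reach only later rows make up. A row lasts 1/10 s, in which the tool goes at most 50 mm and 8.59 degrees, less where a joint would pass 70% of its speed; a pose out of reach is approached as far as the arm can. A call with a gripper value outside its range is refused whole. "gripper" is the opening in per cent of the stroke, from 0 (shut) to 100 (fully open), set as the call begins (left out, the last holds). The fingers move at their own pace and stop on an object; "force" is the grip in N (left out, the last holds). Time passes only in rows, so rows that repeat a pose let the fingers close. It gives the time, the measured TCP pose, the force, the opening and the grip force at its end, in the units of the state.
- robot.get_state(): the state, without advancing time (a new reading comes with each control period).
- read_camera(name): name is "side" or "top" or "wrist"; returns a dict with "frame" (420x560x3 uint8, red, green, blue), "fx", "fy", "cx", "cy" (pixels), "k1" (the pictures are not rectified: a ray, as slopes to the right and down, at radius r is drawn at 1 + k1 r^2 times it, then the intrinsics apply), "R" (3x3) and "t" (3): a world point X has camera coordinates R X + t. Camera axes: x right, y down, z forward; pixel columns grow to the right and rows downward; lengths in mm; the calibration is good to about 2 mm. A picture is of the moment at which its call begins. There is no depth.
- hand_in(): hands the job in; it is judged then, once.
Trained networks look in the newest picture that a camera, given by its name, has taken for a name from the list of things; names that differ only in an ending like _2 or _b are one class to them, and where a whole thing is asked for, a point or a joint stands for the part that bears it (a point fixed in the world has none). Each returns a list of dicts, best first, with "conf" (0 to 1); they miss things now and then, are a little off and sometimes report something else, mostly with a low value. They report only what shows in the picture. A call takes as long as a camera call. They do not tell look-alikes from the thing itself.
- look_for(camera, query): "xy" ([column, row] in pixels, amid what is visible of it).
- masks_of(camera, query): "pixels" (420x560 bool, what is visible of it) and "xy" ([column, row] in pixels, amid what is visible of it).
The state is a dict: "time_s": time; "q": joint angles; "joint_vel": joint speeds; "joint_torque": joint torques, N m; "ee_pos": TCP position; "tool_rot": TCP orientation; "contact_force": force on the tool from outside, world axes, zero at the start; "ft_torque": the same for the moment, N m; "gripper_width": finger opening in mm; "grasp_force": force on a finger pad.
Only numpy, scipy, OpenCV 4.12 (cv2) and the standard library are available. Lean on these libraries where they do the work, as an engineer would, in place of code of your own. Each camera call takes 0.05 s, during which the arm holds its last target. There are 200 camera calls.

## Working session

There is one attempt and no reset: what is moved stays moved. The work goes in short steps, Python scripts to look and compute and a tool call to move; the robot and the scene stay as the last step left them, time stands still between calls to the robot, and variables do not carry over. Pictures are saved under pics/ and viewed, at most 10 in all, crops included, and the job is handed in when it is done.

Besides the shell and the picture viewer there is one more tool, called after "Emit:" as name(argument=value, ...) on one line, values as JSON. jog_arm: Moves the arm, as the interface text tells. Its arguments: {"type":"object","properties":{"targets":{"type":"array","items":{"type":"array","items":{"type":"array","items":{"type":"number"}}}},"gripper":{"type":"number"},"force":{"type":"number"}},"required":["targets"]}

```bash
mkdir -p pics; cat > h.py <<'E'
import numpy as np, cv2
from station import robot, read_camera, hand_in, look_for, masks_of
from scipy.spatial.transform import Rotation as Rn
def save(c,n):
    cv2.imwrite('pics/'+n+'.png',cv2.cvtColor(c['frame'],cv2.COLOR_RGB2BGR))
def ray(c,uv):
    x=(uv[0]-c['cx'])/c['fx'];y=(uv[1]-c['cy'])/c['fy']
    a,b=x,y
    for _ in range(20):
        s=1+c['k1']*(a*a+b*b);a,b=x/s,y/s
    R=np.array(c['R']);t=np.array(c['t'])
    return -R.T@t, R.T@np.array([a,b,1.])
def at_z(c,uv,z):
    o,d=ray(c,uv);return o+d*(z-o[2])/d[2]
def proj(c,X):
    p=np.array(c['R'])@np.array(X)+np.array(c['t']);a,b=p[:2]/p[2];s=1+c['k1']*(a*a+b*b)
    return np.array([c['fx']*a*s+c['cx'],c['fy']*b*s+c['cy']])
def tri(l):
    A=np.zeros((3,3));B=np.zeros(3)
    for c,uv in l:
        o,d=ray(c,uv);d=d/np.linalg.norm(d);P=np.eye(3)-np.outer(d,d);A+=P;B+=P@o
    return np.linalg.solve(A,B)
E
python3 - <<'E'
from h import *
np.set_printoptions(precision=1,suppress=True)
fs=[]
for n in ('top','side'):
    c=read_camera(n);fs.append(c['frame'])
    print(n,-np.array(c['R']).T@c['t'],c['k1'])
    for q in ('jig','collar','keeper_peg','keeper','dish','driver'):
        print(q,[(np.array(d['xy']).round(),round(d['conf'],2)) for d in look_for(n,q)][:5])
    save(c,n+'0')
st=robot.get_state();print(st, robot.hold_point_z)
E
```

```text
top [ 484.1   59.  1110.5] -0.0798263771818058
jig [(array([315., 233.]), 0.6), (array([392., 222.]), 0.34)]
collar [(array([288., 138.]), 0.82), (array([246., 126.]), 0.74), (array([330., 135.]), 0.66), (array([376., 146.]), 0.58), (array([288., 186.]), 0.52)]
keeper_peg [(array([390., 221.]), 0.61)]
keeper [(array([388., 224.]), 0.93)]
dish [(array([299., 231.]), 0.82), (array([391., 222.]), 0.69)]
driver [(array([223., 250.]), 0.57)]
side [395.1 820.2 767.9] -0.10630718764120801
jig [(array([307., 252.]), 0.65)]
collar [(array([195., 253.]), 0.94), (array([275., 212.]), 0.72), (array([218., 229.]), 0.55), (array([225., 204.]), 0.55), (array([254., 184.]), 0.5)]
keeper_peg [(array([322., 160.]), 0.87)]
keeper [(array([323., 158.]), 0.68)]
dish [(array([309., 238.]), 0.6), (array([304., 252.]), 0.39)]
driver [(array([314., 298.]), 0.66)]
{'time_s': 0.7, 'q': array([ 1.3,  0.3, -0.1,  1.2, -0. ,  1.6]), 'joint_vel': array([-0.,  0., -0.,  0., -0.,  0.]), 'joint_torque': array([  0. , -40.5,  25.4,   0. ,   0. ,   0. ]), 'ee_pos': array([145.5, 504.4, 231.3]), 'tool_rot': array([0.4, 3.1, 0. ]), 'contact_force': array([-0.1, -0.2,  0.7]), 'ft_torque': array([ 0., -0.,  0.]), 'grasp_force': 0.0, 'gripper_width': 85.32096162915859} 18.700000000000003
```

View pics/top0.png

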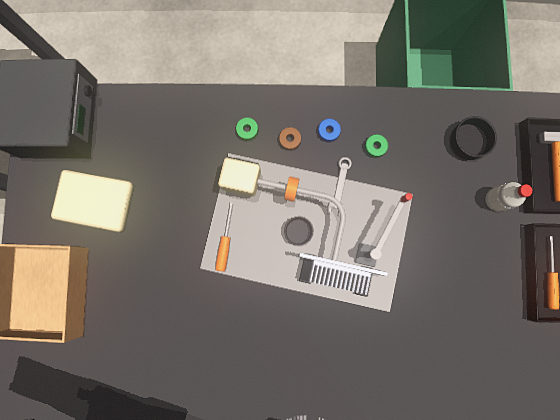

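View pics/side0.png

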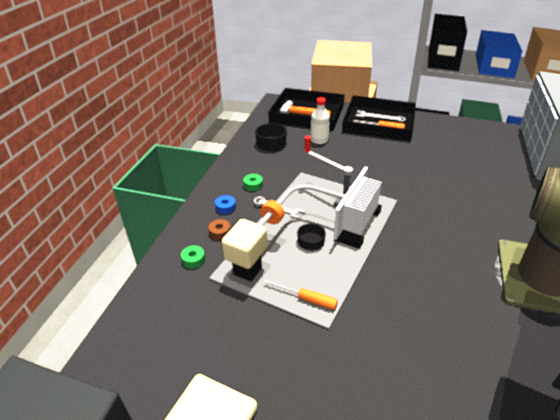

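```bash
cat >> h.py <<'E'
def jig2w(p,J):
    x,y,th=J;c,s=np.cos(th),np.sin(th);p=np.atleast_2d(p).astype(float)
    return np.c_[x+c*p[:,0]-s*p[:,1],y+s*p[:,0]+c*p[:,1],p[:,2]]
E
python3 - <<'E'
from h import *
from scipy.optimize import least_squares
np.set_printoptions(precision=1,suppress=True)
t=read_camera('top');s=read_camera('side')
print('peg',tri([(t,(407.5,197)),(s,(308,139))]),at_z(t,(407.5,197),165))
col={}
for n,c in (('top',t),('side',s)):
    f=cv2.cvtColor(c['frame'],cv2.COLOR_RGB2HSV)
    m=cv2.inRange(f,(5,150,120),(18,255,255))
    k,l,st,ce=cv2.connectedComponentsWithStats(m)
    for i in range(1,k):
        if st[i,4]>40: print(n,st[i],ce[i])
obs=[((0,0,100),(338,257)),((140,210,100),(259,183)),((34,-85,121),(374,254)),((0,80,122),(299,253)),((0,-120,122),(386,273))]
def fun(J): return np.concatenate([proj(t,jig2w(p,J)[0])-uv for p,uv in obs])
J=least_squares(fun,[400,0,0.]).x;print(J,fun(J).reshape(-1,2))
a=np.linspace(0,np.pi/2,12)
path=np.r_[[[0,0,100]],np.c_[90+50*np.sin(a),50-50*np.cos(a),0*a+100],[[140,210,100]]]
ims=[]
for c,(x0,y0,x1,y1) in ((t,(200,145,420,310)),(s,(200,120,420,285))):
    im=cv2.resize(cv2.cvtColor(c['frame'],cv2.COLOR_RGB2BGR)[y0:y1,x0:x1],None,fx=3.6,fy=3.6,interpolation=cv2.INTER_CUBIC)
    for P in (path,[[0,-120,122],[0,80,122]]):
        pp=np.array([(proj(c,w)+.5-(x0,y0))*3.6 for w in jig2w(P,J)]).astype(int)
        cv2.polylines(im,[pp.reshape(-1,1,2)],False,(255,0,255),1)
    ims.append(im)
cv2.imwrite('pics/ov_t.png',ims[0]);cv2.imwrite('pics/ov_s.png',ims[1])
E
```

```text
peg [ 629.3 -203.7  159.2] [ 628.6 -202.1  165. ]
top [553 142   7  59 331] [556.6 168.4]
top [287 177  12  11  83] [292.6 181.4]
top [285 188  11  13  93] [289.9 194.6]
top [216 237  14  34 272] [222.2 254.7]
top [548 272  12  38 341] [553.2 290.8]
side [ 0  0 11 10 85] [4.5 4. ]
side [ 41   0  39  17 319] [55.7  5.3]
side [ 67   0  34  27 376] [83.6 13. ]
side [102   0  24  11 123] [110.9   3.1]
side [121   0  24  20 232] [132.    9.2]
side [148   0  14   7  48] [152.8   2.1]
side [192   0  13  12  44] [197.3   6. ]
side [  0   3  40  34 574] [18.8 18.7]
side [174   9  16  14  90] [181.1  15. ]
side [ 90  11  29  25 290] [104.6  22.8]
side [ 25  16  41  31 481] [45.  30.9]
side [185  17  14  14  87] [191.6  23.1]
side [153  19  18  17 114] [161.3  26.9]
side [195  23  13  14  59] [201.1  29.5]
side [ 53  26  35  30 442] [70.2 40.3]
side [170  27  12  14  55] [175.9  33. ]
side [113  28  13  13  65] [119.4  34.6]
side [128  31  22  21 170] [138.3  40.9]
side [  0  35  25  28 359] [11.1 47.6]
side [ 77  36  31  28 361] [92.5 49.4]
side [144  39  20  20 159] [153.   48.2]
side [  8  4
[... 2390 characters left out ...]
]
side [ 94 206  24  31 178] [105.2 221.4]
side [ 51 209  32  38 328] [ 66.2 227.5]
side [ 25 211  37  42 300] [ 42.9 231.2]
side [  0 213  38  47 518] [ 17.2 235.1]
side [  0 216  10  16  73] [  3.9 224.3]
side [209 220  21  14 219] [218.8 226.5]
side [ 63 235  29  36 239] [ 76.9 253.2]
side [ 39 239  34  41 339] [ 55.3 258.9]
side [ 12 242  38  45 401] [ 31. 264.]
side [  0 247  25  36 310] [ 11.  263.8]
side [ 28 269  34  43 320] [ 44.3 290.2]
side [  0 275  40  48 470] [ 19.1 298.8]
side [  0 282  13  24 143] [  4.9 292.7]
side [298 292  39  18 211] [316.9 301.2]
side [  0 309  28  40 291] [ 12.5 327.3]
[490.4 -51.3  -0.2] [[-3.8  3.5]
 [-1.3 -2. ]
 [ 1.8 -0.3]
 [ 1.  -0.5]
 [ 2.3 -0.8]]
```

View pics/ov_t.png

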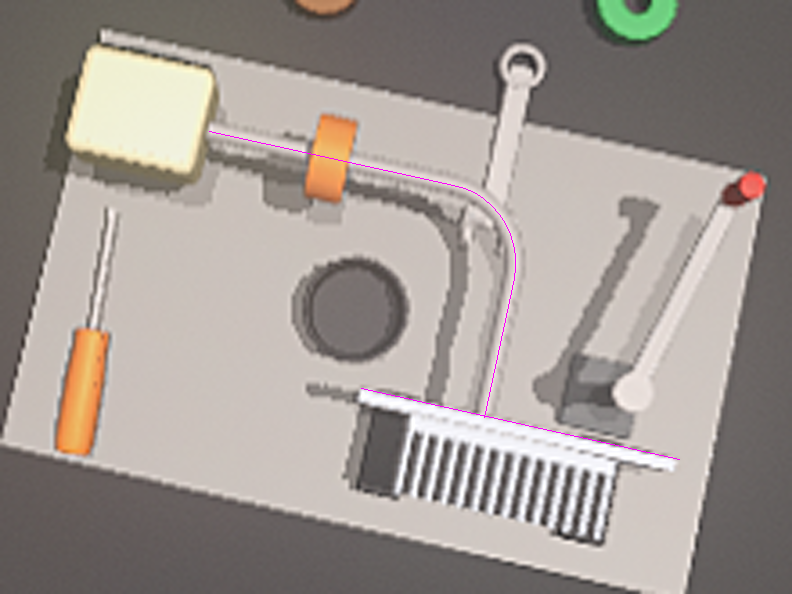

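View pics/ov_s.png

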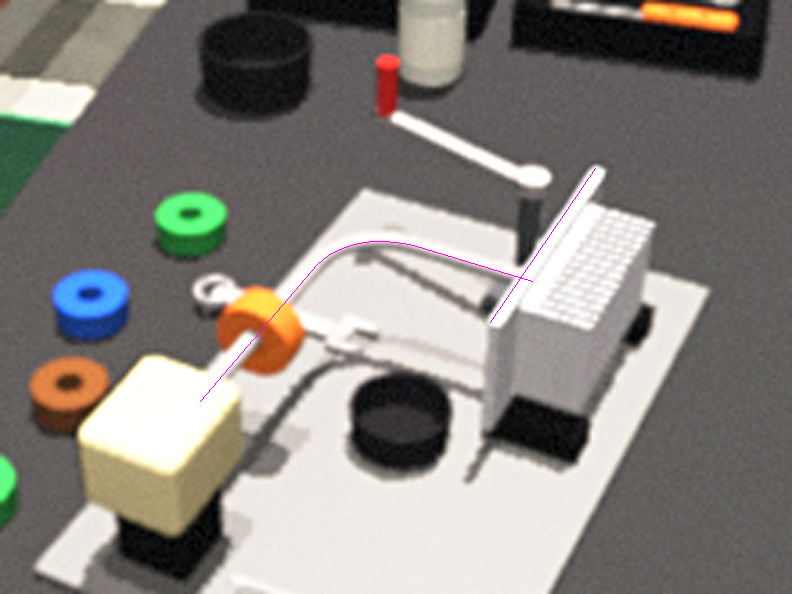

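The orange ring on the arm is at top (292,189) and side (271,212). Things it could be confused with are the green rings at top (247,129) and (376,146), brown (290,138), blue (330,129) and the black cup (472,138), all lying on the table. The orange one threaded on the rod is the one to use. The crops confirm this, and they show the red peg at top (407,197).

```bash
cat >> h.py <<'E'
def az(st):
    R=Rn.from_rotvec(st['tool_rot']).as_matrix();return np.arctan2(R[1,0],R[0,0]),R
def rel(pos,a,st=None):
    st=st or robot.get_state();_,R=az(st)
    Rt=np.array([[np.cos(a),np.sin(a),0],[np.sin(a),-np.cos(a),0],[0,0,-1]])
    return np.r_[R.T@(np.array(pos)-st['ee_pos']),np.degrees(Rn.from_matrix(R.T@Rt).as_rotvec())]
E
python3 - <<'E'
from h import *
from scipy.optimize import least_squares
np.set_printoptions(precision=2,suppress=True)
t=read_camera('top');s=read_camera('side')
C=tri([(t,(291,188.5)),(s,(272,213))]);print('collar',C)
o=[(t,(0,80,122),(300,253.3)),(t,(0,-120,122),(388.6,272.8)),(t,(34,-85,121),(375.5,253.6)),(t,(140,210,100),(259.5,181)),
 (s,(0,80,122),(337,209)),(s,(0,-120,122),(366.5,166.5)),(t,(90,0,100),(342,215)),(t,(140,50,100),(326,195.5)),(s,(140,50,100),(287,192.5)),(s,(90,0,100),(316,187.5)),(s,(34,-85,121),(348.5,168.5))]
def fun(J): return np.concatenate([proj(c,jig2w(p,J)[0])-uv for c,p,uv in o])
J=least_squares(fun,[490,-51,-.2],loss='soft_l1').x;print('J',J);print(fun(J).reshape(-1,2))
x,y,th=J;d=C[:2]-J[:2];print('collar in jig',np.cos(th)*d[0]+np.sin(th)*d[1],-np.sin(th)*d[0]+np.cos(th)*d[1])
P=np.array([629,-203]);d=P-J[:2];pj=np.array([np.cos(th)*d[0]+np.sin(th)*d[1],-np.sin(th)*d[0]+np.cos(th)*d[1]]);v=pj-[34,-85];print('peg jig',pj,np.hypot(*v),'angle',np.arctan2(v[0],v[1]))
st=robot.get_state();a,R=az(st);print('az',a,'q1-az, q6',st['q'][0],st['q'][5]);print(R)
for k in (th+np.pi/2,th-np.pi/2): print(k,rel([C[0],C[1],260],k))
w=read_camera('wrist');Cw=-np.array(w['R']).T@w['t'];print('wristcam in tool',R.T@(Cw-st['ee_pos']),R.T@np.array(w['R'])[2],w['fx'])
E
```

```text
collar [654.3   49.03  94.71]
J [489.67 -51.85  -0.21]
[[ 0.24 -0.65]
 [-0.13  0.02]
 [ 0.56  0.67]
 [-1.16 -0.13]
 [-1.16 -0.17]
 [-1.15 -0.33]
 [ 0.77  7.13]
 [ 0.04  0.66]
 [ 1.19  0.23]
 [-1.25  0.14]
 [-0.15  1.27]]
collar in jig 140.32707909205905 132.61713138455283
peg jig [ 167.47 -119.22] 137.78804808093403 angle 1.8217754990659922
az 2.8607771026110607 q1-az, q6 1.2899832585313122 1.5707988112420026
[[-0.96  0.28 -0.  ]
 [ 0.28  0.96  0.  ]
 [ 0.    0.   -1.  ]]
1.3633790274544442 [-615.1  -296.56  -28.72   -0.     -0.     85.79]
-1.778213626135349 [-615.1  -296.56  -28.72    0.     -0.    -94.21]
wristcam in tool [  69.06    1.2  -143.3 ] [-0.28 -0.    0.96] 340.88957727986707
```

Emit:
jog_arm(targets=[[[-45,-22,-3,0,0,2],[-90,-43,-5,0,0,5],[-135,-65,-7,0,0,8],[-180,-87,-9,0,0,10],[-225,-109,-11,0,0,10],[-270,-130,-13,0,0,10],[-315,-152,-15,0,0,10],[-360,-174,-17,0,0,10],[-405,-195,-19,0,0,10],[-450,-217,-21,0,0,10],[-495,-239,-23,0,0,10],[-540,-260,-25,0,0,10]]])

```text
time_s: 2.15
ee_pos: [593.6, 103.2, 256.5]
tool_rot: [0.71, 3.06, 0.001]
contact_force: [1.1, 1.1, 1.0]
gripper_width: 85.3
grasp_force: 0.0
```

```bash
python3 - <<'E'
from h import *
np.set_printoptions(precision=3,suppress=True)
st=robot.get_state();a,R=az(st);print(st['time_s'],st['q'],st['ee_pos'],'az',a)
th=-.208
for k in (th+np.pi/2,th-np.pi/2): print(k,rel([654.3,49,200],k))
E
```

```text
2.15 [0.172 0.388 0.115 1.298 0.    0.628] [593.605 103.208 256.482] az 2.685820101759106
1.3627963267948966 [-78.348 -21.982  56.489   0.026  -0.005  75.804]
-1.7787963267948965 [ -78.348  -21.982   56.489    0.006    0.028 -104.196]
```

Emit:
jog_arm(targets=[[[-7,-2,0,0,0,-8.5],[-14,-4,0,0,0,-17],[-21,-6,0,0,0,-25.5],[-28,-8,0,0,0,-34],[-35,-10,2,0,0,-42.5],[-42,-12,4,0,0,-51],[-49,-14,6,0,0,-59.5],[-56,-16,8,0,0,-68],[-63,-18,10,0,0,-76.5],[-70,-20,12,0,0,-85],[-76,-21,14,0,0,-93.5],[-78,-22,16,0,0,-102]]])

```text
time_s: 3.35
ee_pos: [653.2, 50.5, 239.9]
tool_rot: [1.939, -2.471, 0.0]
contact_force: [-0.2, -1.4, -0.2]
gripper_width: 85.4
grasp_force: 0.0
```

```bash
python3 - <<'E'
from h import *
np.set_printoptions(precision=3,suppress=True)
st=robot.get_state();a,R=az(st);print(st['time_s'],st['q'],st['ee_pos'],'az',a)
w=read_camera('wrist')
J=[489.67,-51.85,-.208]
im=cv2.cvtColor(w['frame'],cv2.COLOR_RGB2BGR)
aa=np.linspace(0,np.pi/2,12)
path=np.r_[[[0,0,100]],np.c_[90+50*np.sin(aa),50-50*np.cos(aa),0*aa+100],[[140,210,100]]]
for P in (path,[[0,-120,122],[0,80,122]],[[128,132.6,96+28*0],[152,132.6,96]]):
    pp=np.array([proj(w,x) for x in jig2w(P,J)]).astype(int)
    cv2.polylines(im,[pp.reshape(-1,1,2)],False,(255,0,255),1)
cv2.imwrite('pics/w1.png',im)
E
```

```text
3.35 [ 0.077  0.489  0.236  1.318 -0.    -1.253] [653.167  50.538 239.897] az -1.8109708265546565
```

View pics/w1.png

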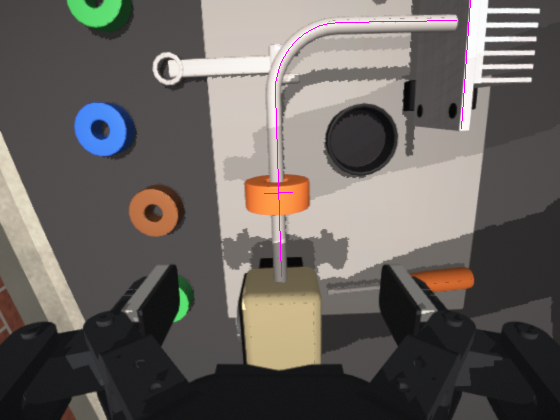

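```bash
python3 - <<'E'
from h import *
np.set_printoptions(precision=1,suppress=True)
J=[489.67,-51.85,-.208]
# collar y from wrist mask
w=read_camera('wrist')
m=masks_of('wrist','collar')
for d in m[:5]: print(d['conf'],d['xy'],[ (d['pixels'].any(1-k).nonzero()[0][[0,-1]]) for k in (0,1)])
for y in (128,132.6,136): print(y,[proj(w,jig2w([[140,y+e,96+28]],J)[0]) for e in (-12,12)], proj(w,jig2w([[140-28,y+12,96]],J)[0]),proj(w,jig2w([[140+28,y+12,96]],J)[0]))
p=jig2w([[140,136.6,76]],J)[0];print(p,rel(p,J[2]-np.pi/2))
E
```

```text
0.92 [97.9, 130.2] [array([102, 155]), array([ 74, 134])]
0.9 [154.7, 212.4] [array([185, 236]), array([129, 182])]
0.68 [274.4, 191.6] [array([174, 215]), array([244, 308])]
0.66 [180.2, 297.2] [array([278, 320]), array([175, 192])]
0.57 [102.9, 12.9] [array([ 0, 30]), array([ 67, 130])]
128 [array([277.9, 181.2]), array([278.8, 211.1])] [311.  201.2] [246.6 203. ]
132.6 [array([278.1, 187.1]), array([278.9, 216.6])] [311.  206.3] [246.9 208.1]
136 [array([278.2, 191.3]), array([279.1, 220.7])] [311.  210.1] [247.1 211.8]
[654.9  52.9  76. ] [ -2.6  -1.8 164.    0.   -0.   -2.4]
```

```bash
python3 - <<'E'
from h import *
np.set_printoptions(precision=1,suppress=True)
J=[490.9,-52.1,-.208]
p=jig2w([[140,134,77]],J)[0];print(p,rel(p,J[2]-np.pi/2))
E
```

```text
[655.6  50.1  77. ] [ -0.1  -3.1 163.    0.   -0.   -2.4]
```

Emit:
jog_arm(targets=[[[0,-3,10,0,0,-2.4],[0,-3,30,0,0,-2.4],[0,-3,60,0,0,-2.4],[0,-3,90,0,0,-2.4],[0,-3,115,0,0,-2.4],[0,-3,135,0,0,-2.4],[0,-3,150,0,0,-2.4],[0,-3,160,0,0,-2.4],[0,-3,163,0,0,-2.4],[0,-3,163,0,0,-2.4]]])

```text
time_s: 4.5
ee_pos: [655.6, 50.3, 77.4]
tool_rot: [1.983, -2.437, -0.0]
contact_force: [-0.1, 0.3, 0.2]
gripper_width: 85.3
grasp_force: 0.0
```

Emit:
jog_arm(targets=[[[0,0,0,0,0,0],[0,0,0,0,0,0],[0,0,0,0,0,0],[0,0,0,0,0,0],[0,0,0,0,0,0],[0,0,0,0,0,0],[0,0,0,0,0,0],[0,0,0,0,0,0]]], gripper=50, force=25)

```text
time_s: 5.3
ee_pos: [656.3, 50.2, 78.5]
tool_rot: [-1.983, 2.435, -0.002]
contact_force: [-2.0, 0.4, 6.0]
gripper_width: 54.4
grasp_force: 26.3
```

```bash
python3 - <<'E'
from h import *
np.set_printoptions(precision=3,suppress=True)
st=robot.get_state();a,R=az(st);print(st['time_s'],st['q'],st['ee_pos'],'az',a,st['contact_force'],st['gripper_width'])
w=read_camera('wrist');save(w,'w2')
E
```

```text
5.3 [ 0.076  0.574 -0.045  0.949  0.    -1.29 ] [656.334  50.247  78.492] az -1.774853022397637 [-2.035  0.364  5.97 ] 54.385929603891014
```

View pics/w2.png

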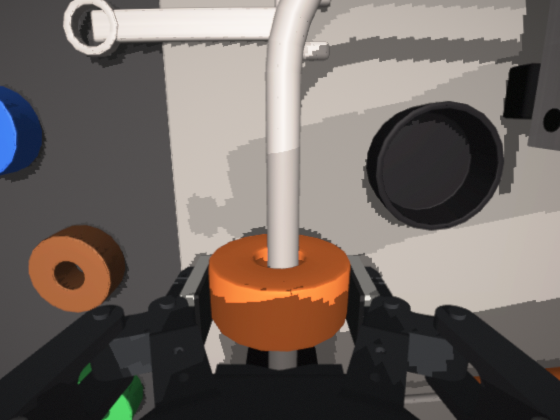

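Emit:
jog_arm(targets=[[[0,0,-2,0,0,0],[0,0,-4,0,0,0],[0,0,-5,0,0,0],[0,0,-5,0,0,0]]])

```text
time_s: 5.75
ee_pos: [655.4, 50.2, 82.0]
tool_rot: [1.983, -2.436, -0.0]
contact_force: [0.7, -0.4, -1.2]
gripper_width: 54.9
grasp_force: 26.6
```

```bash
python3 - <<'E'
from h import *
np.set_printoptions(precision=1,suppress=True)
st=robot.get_state();print(st['ee_pos'],st['contact_force'],st['ft_torque'],st['gripper_width'],az(st)[0])
J=np.array([490.9,-52.1,-.208]);th=J[2]
# TCP -> commanded pose approx = measured; collar centre = TCP + 4*travel dir (to be commanded along path)
d=st['ee_pos'][:2]-J[:2];print('tcp jig',np.cos(th)*d[0]+np.sin(th)*d[1],-np.sin(th)*d[0]+np.cos(th)*d[1])
def pose(s): # s: collar centre arc distance from plate
    L=50*np.pi/2
    if s>90+L: c=np.array([140,50+s-90-L]);h=-np.pi/2
    elif s>90: f=(s-90)/50; c=np.array([90+50*np.sin(f),50-50*np.cos(f)]);h=-np.pi+f
    else: c=np.array([s,0]);h=-np.pi
    return c-4*np.array([np.cos(h),np.sin(h)]),h+th
z=st['ee_pos'][2]
L=168.54
for ss in ([248,240,230,220,210,200,190,180,175,170,165,160],[153,146,139,132,125,118,111,104,97,90,85,80],[72,64,56,48,40,32]):
    print(ss)
    for s in ss:
        p,a=pose(s);q=jig2w([[p[0],p[1],z]],J)[0]
        print(rel(q,a,st).round(1)[[0,1,2,5]].tolist())
    st=dict(st);st['ee_pos']=q;st['tool_rot']=Rn.from_matrix([[np.cos(a),np.sin(a),0],[np.sin(a),-np.cos(a),0],[0,0,-1]]).as_rotvec()
E
```

```text
[655.4  50.2  82. ] [ 0.7 -0.4 -1.2] [-0.  -0.   0.1] 54.89660058083371 -1.774820429593342
tcp jig 139.80921789561557 134.037234172147
[248, 240, 230, 220, 210, 200, 190, 180, 175, 170, 165, 160]
[0.6, -0.2, -0.0, 0.2]
[8.6, -0.2, 0.0, 0.2]
[18.6, -0.1, 0.0, 0.2]
[28.6, -0.1, 0.0, 0.2]
[38.6, -0.0, 0.0, 0.2]
[48.6, 0.0, 0.0, 0.2]
[58.6, 0.0, 0.0, 0.2]
[68.6, 0.1, 0.0, 0.2]
[73.6, 0.1, 0.0, 0.2]
[78.6, 0.1, 0.0, 0.2]
[83.6, -0.0, 0.0, 4.3]
[88.6, 0.2, 0.0, 10.0]
[153, 146, 139, 132, 125, 118, 111, 104, 97, 90, 85, 80]
[7.0, -0.1, -0.0, 8.0]
[14.0, 0.8, -0.0, 16.0]
[20.7, 2.7, -0.0, 24.1]
[27.2, 5.5, -0.0, 32.1]
[33.2, 9.2, -0.0, 40.1]
[38.6, 13.6, -0.0, 48.1]
[43.3, 18.8, -0.0, 56.1]
[47.3, 24.6, -0.0, 64.2]
[50.4, 30.9, -0.0, 72.2]
[52.6, 37.6, -0.0, 80.2]
[53.4, 42.5, -0.0, 80.2]
[54.3, 47.4, -0.0, 80.2]
[72, 64, 56, 48, 40, 32]
[8.0, 0.0, -0.0, 0.0]
[16.0, 0.0, -0.0, 0.0]
[24.0, 0.0, -0.0, 0.0]
[32.0, 0.0, -0.0, 0.0]
[40.0, 0.0, -0.0, 0.0]
[48.0, -0.0, -0.0, 0.0]
```

Emit:
jog_arm(targets=[[[5,0,0,0,0,0],[13,0,0,0,0,0],[22,0,0,0,0,0],[32,0,0,0,0,0],[42,0,0,0,0,0],[52,0,0,0,0,0],[62,0,0,0,0,0],[70,0,0,0,0,0],[76,0,0,0,0,0],[79,0,0,0,0,0.2],[79,0,0,0,0,0.2]]])

```text
time_s: 6.85
ee_pos: [639.5, -27.5, 82.3]
tool_rot: [-1.979, 2.44, -0.0]
contact_force: [-0.4, 0.7, -1.4]
gripper_width: 54.4
grasp_force: 26.6
```

```bash
cat > plan.py <<'E'
from h import *
np.set_printoptions(precision=1,suppress=True)
J=np.array([490.9,-52.1,-.208]);th=J[2];L=50*np.pi/2
def pose(s):
    if s>90+L: c=np.array([140,50+s-90-L]);h=-np.pi/2
    elif s>90: f=(s-90)/50; c=np.array([90+50*np.sin(f),50-50*np.cos(f)]);h=-np.pi+f
    else: c=np.array([s,0]);h=-np.pi
    return c-4*np.array([np.cos(h),np.sin(h)]),h+th
def run(ss):
    st=robot.get_state();print(st['ee_pos'],st['contact_force'],st['ft_torque'],st['q'],az(st)[0])
    d=st['ee_pos'][:2]-J[:2];print('tcp jig',np.cos(th)*d[0]+np.sin(th)*d[1],-np.sin(th)*d[0]+np.cos(th)*d[1])
    for s in ss:
        p,a=pose(s);q=jig2w([[p[0],p[1],82]],J)[0];print(s,rel(q,a,st).round(1)[[0,1,2,5]].tolist())
E
python3 -c "
from plan import *
run([165,160,154,148,142,136,130,124,118,112])"
```

```text
[639.5 -27.5  82.3] [-0.4  0.7 -1.4] [ 0.1  0.  -0. ] [-0.   0.5 -0.1  0.9  0.  -1.4] -1.778861716182649
tcp jig 140.3682822799318 54.72737639264921
165 [4.3, 0.2, 0.3, 4.1]
160 [9.3, 0.4, 0.3, 9.8]
154 [15.2, 1.3, 0.3, 16.7]
148 [21.0, 2.9, 0.3, 23.5]
142 [26.6, 5.2, 0.3, 30.4]
136 [31.8, 8.2, 0.3, 37.3]
130 [36.7, 11.7, 0.3, 44.2]
124 [41.1, 15.8, 0.3, 51.0]
118 [45.0, 20.4, 0.3, 57.9]
112 [48.3, 25.4, 0.3, 64.8]
```

No contact so far, so I'll take it into the bend.

Emit:
jog_arm(targets=[[[4,0,0,0,0,4],[9,0.4,0,0,0,10],[15,1.3,0,0,0,16.7],[21,3,0,0,0,23.5],[26.6,5.2,0,0,0,30.4],[32,8,0,0,0,37],[36.7,11.7,0,0,0,44],[36.7,11.7,0,0,0,44]]])

```text
time_s: 7.65
ee_pos: [620.1, -60.6, 82.3]
tool_rot: [0.922, -3.003, -0.0]
contact_force: [-0.2, -0.6, -2.2]
gripper_width: 54.4
grasp_force: 26.6
```

```bash
python3 -c "
from plan import *
run([124,118,112,106,100,94,88,80,70,60,50,40])"
```

```text
[620.1 -60.6  82.3] [-0.2 -0.6 -2.2] [ 0. -0.  0.] [-0.1  0.5 -0.1  0.9  0.  -0.7] -2.546038595823295
tcp jig 128.13858466252427 18.326515350751187
124 [5.9, -0.7, 0.3, 7.1]
118 [11.9, -0.0, 0.3, 14.0]
112 [17.7, 1.3, 0.3, 20.8]
106 [23.4, 3.3, 0.3, 27.7]
100 [28.8, 6.0, 0.3, 34.6]
94 [33.8, 9.3, 0.3, 41.5]
88 [38.3, 13.3, 0.3, 46.0]
80 [43.8, 19.1, 0.3, 46.0]
70 [50.8, 26.2, 0.3, 46.0]
60 [57.7, 33.4, 0.3, 46.0]
50 [64.7, 40.6, 0.3, 46.0]
40 [71.6, 47.8, 0.3, 46.0]
```

Emit:
jog_arm(targets=[[[6,-0.5,0,0,0,7],[12,0,0,0,0,14],[17.7,1.3,0,0,0,21],[23.4,3.3,0,0,0,27.7],[28.8,6,0,0,0,34.6],[33.8,9.3,0,0,0,41.5],[38.3,13.3,0,0,0,46],[43.8,19.1,0,0,0,46],[50.8,26.2,0,0,0,46],[50.8,26.2,0,0,0,46]]])

```text
time_s: 8.65
ee_pos: [561.9, -66.9, 82.1]
tool_rot: [-0.321, -3.123, -0.0]
contact_force: [-0.0, 0.3, -1.5]
gripper_width: 54.1
grasp_force: 26.6
```

```bash
python3 - <<'E'
from plan import *
run([60,50,40,30,24,18,14,12])
w=read_camera('wrist')
im=cv2.cvtColor(w['frame'],cv2.COLOR_RGB2BGR)
for P in ([[0,0,100],[90,0,100]],[[0,-120,122],[0,80,122]]):
    pp=np.array([proj(w,x) for x in jig2w(P,J)]).astype(int)
    cv2.polylines(im,[pp.reshape(-1,1,2)],False,(255,0,255),1)
cv2.imwrite('pics/w3.png',im)
E
```

```text
[561.9 -66.9  82.1] [-0.   0.3 -1.5] [-0.1 -0.  -0. ] [-0.1  0.4 -0.3  0.8  0.   0.1] 2.9366271470395517
tcp jig 72.47852068313809 0.21965215575323427
60 [8.5, -0.2, 0.1, 0.2]
50 [18.5, -0.2, 0.2, 0.2]
40 [28.5, -0.1, 0.2, 0.2]
30 [38.5, -0.1, 0.2, 0.2]
24 [44.5, -0.1, 0.2, 0.2]
18 [50.5, -0.1, 0.2, 0.2]
14 [54.5, -0.1, 0.2, 0.2]
12 [56.5, -0.0, 0.2, 0.2]
```

View pics/w3.png

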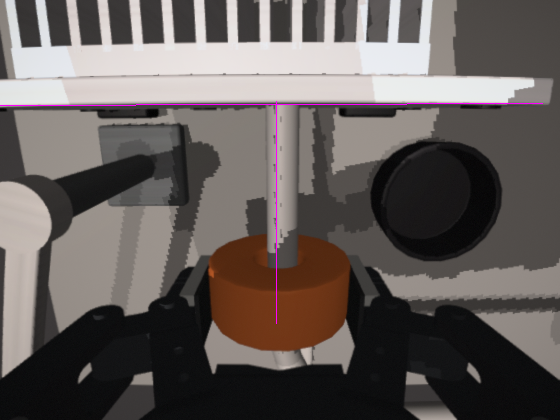

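Emit:
jog_arm(targets=[[[6,0.5,0,0,0,0.2],[14,1.2,0,0,0,0.2],[23,1.5,0,0,0,0.2],[32,1.5,0,0,0,0.2],[40,1.5,0,0,0,0.2],[46,1.5,0,0,0,0.2],[50,1.5,0,0,0,0.2],[53,1.5,0,0,0,0.2],[53,1.5,0,0,0,0.2]]])

```text
time_s: 9.6
ee_pos: [511.9, -55.0, 82.3]
tool_rot: [-0.331, -3.124, 0.0]
contact_force: [-0.6, -0.2, -1.6]
gripper_width: 53.7
grasp_force: 26.6
```

Emit:
jog_arm(targets=[[[0.5,0,0,0,0,0],[1,0,0,0,0,0],[1.5,0,0,0,0,0],[2,0,0,0,0,0],[2,0,0,0,0,0]]])

```text
time_s: 10.1
ee_pos: [510.2, -54.7, 82.2]
tool_rot: [-0.331, -3.124, 0.0]
contact_force: [0.2, 0.0, -1.2]
gripper_width: 54.5
grasp_force: 26.6
```

Emit:
jog_arm(targets=[[[0.5,0,0,0,0,0],[1,0,0,0,0,0],[1.5,0,0,0,0,0],[2,0,0,0,0,0],[2.5,0,0,0,0,0],[3,0,0,0,0,0],[3,0,0,0,0,0]]])

```text
time_s: 10.8
ee_pos: [507.3, -54.0, 82.3]
tool_rot: [-0.331, -3.124, -0.0]
contact_force: [-1.3, -0.9, -1.1]
gripper_width: 53.9
grasp_force: 26.6
```

Emit:
jog_arm(targets=[[[0.5,0,0,0,0,0],[1,0,0,0,0,0],[1.5,0,0,0,0,0],[1.5,0,0,0,0,0]]])

```text
time_s: 11.2
ee_pos: [506.3, -53.8, 82.4]
tool_rot: [0.331, 3.123, -0.0]
contact_force: [1.5, 0.1, -2.0]
gripper_width: 54.2
grasp_force: 26.9
```

Emit:
jog_arm(targets=[[[0.5,0,0,0,0,0],[1,0,0,0,0,0],[1.5,0,0,0,0,0],[1.5,0,0,0,0,0]]])

```text
time_s: 11.6
ee_pos: [506.3, -53.8, 82.7]
tool_rot: [0.33, 3.121, -0.001]
contact_force: [5.0, -2.3, -4.0]
gripper_width: 54.3
grasp_force: 27.4
```

```bash
python3 - <<'E'
from plan import *
run([12])
w=read_camera('wrist');save(w,'w4')
E
```

```text
[506.3 -53.8  82.7] [ 5.  -2.3 -4. ] [-0.2 -1.   0.1] [-0.1  0.3 -0.4  0.8 -0.   0.1] 2.9306841272972486
tcp jig 15.37527256677113 1.5419751050196264
12 [-0.6, -1.5, 0.7, -0.2]
```

View pics/w4.png

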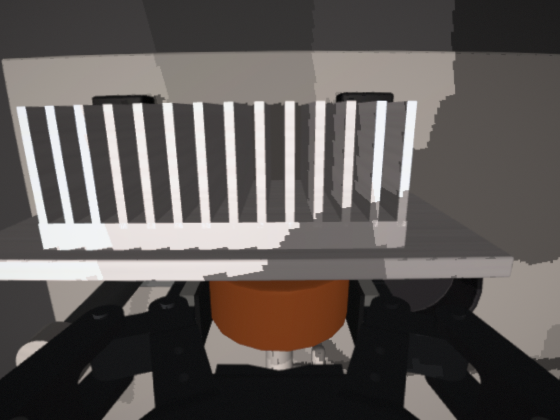

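The collar is against the plate: 5 N of reaction and no further advance. Next I'll lower it so it hangs on the rod, then release.

Emit:
jog_arm(targets=[[[-0.5,0,1.5,0,0,0],[-0.5,0,3,0,0,0],[-0.5,0,4,0,0,0],[-0.5,0,4,0,0,0]]])

```text
time_s: 12.05
ee_pos: [506.3, -53.7, 78.8]
tool_rot: [0.33, 3.121, -0.0]
contact_force: [5.5, -1.1, 1.1]
gripper_width: 54.2
grasp_force: 28.2
```

Emit:
jog_arm(targets=[[[0,0,0,0,0,0],[0,0,0,0,0,0],[0,0,0,0,0,0],[0,0,0,0,0,0],[0,0,0,0,0,0],[0,0,0,0,0,0]]], gripper=100)

```text
time_s: 12.65
ee_pos: [504.7, -53.5, 78.2]
tool_rot: [-0.331, -3.124, -0.0]
contact_force: [0.8, 0.9, 0.8]
gripper_width: 85.3
grasp_force: 0.0
```

```bash
python3 - <<'E'
from plan import *
run([12])
t=read_camera('top');s=read_camera('side')
ims=[]
for c,(x0,y0,x1,y1) in ((t,(280,180,420,285)),(s,(260,120,400,225))):
    ims.append(cv2.resize(cv2.cvtColor(c['frame'],cv2.COLOR_RGB2BGR)[y0:y1,x0:x1],None,fx=2.8,fy=4.2,interpolation=cv2.INTER_CUBIC))
cv2.imwrite('pics/rel.png',np.hstack(ims))
E
```

```text
[504.7 -53.5  78.2] [0.8 0.9 0.8] [ 0.  0. -0.] [-0.1  0.3 -0.4  0.8  0.   0.1] 2.930539321000063
tcp jig 13.74315533280072 1.4820291848162832
12 [-2.3, -1.5, -3.8, -0.2]
```

View pics/rel.png

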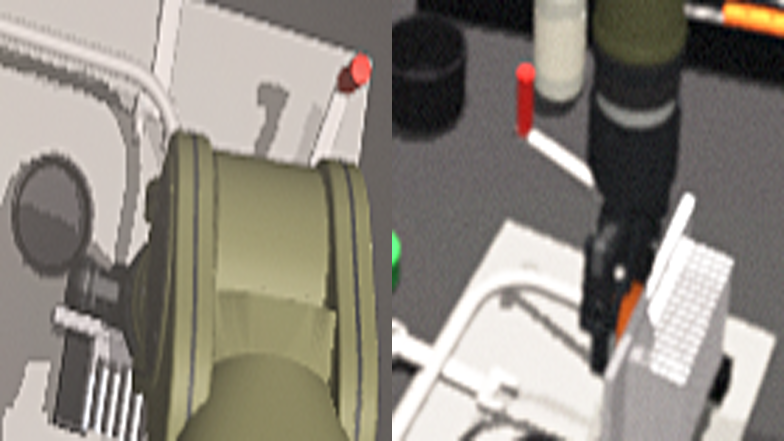

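Emit:
jog_arm(targets=[[[0,0,-8,0,0,0],[0,0,-25,0,0,0],[0,0,-50,0,0,0],[0,0,-80,0,0,0],[0,0,-110,0,0,0],[0,0,-132,0,0,0],[0,0,-145,0,0,0],[0,0,-150,0,0,0],[0,0,-150,0,0,0]]])

```text
time_s: 13.65
ee_pos: [505.3, -53.6, 229.2]
tool_rot: [0.331, 3.122, -0.0]
contact_force: [0.4, -0.7, 0.3]
gripper_width: 85.6
grasp_force: 0.0
```

```bash
cat >> plan.py <<'E'
def peg(thk,z=131,r=140):
    p=jig2w([[34+r*np.sin(thk),-85+r*np.cos(thk),z]],J)[0]
    return p,np.pi/2-thk+th+np.pi
def where():
    # wrist view: peg & collar by colour
    w=read_camera('wrist');f=cv2.cvtColor(w['frame'],cv2.COLOR_RGB2HSV)
    for n,m in (('red',cv2.inRange(f,(170,120,60),(180,255,255))|cv2.inRange(f,(0,170,60),(4,255,255))),('orange',cv2.inRange(f,(5,180,50),(18,255,255)))):
        k,l,s,ce=cv2.connectedComponentsWithStats(m)
        print(n,[(s[i].tolist(),ce[i].round(1).tolist()) for i in range(1,k) if s[i,4]>60])
    return w
E
python3 - <<'E'
from plan import *
st=robot.get_state();print(st['ee_pos'],st['q'])
p,a=peg(1.82,215);print(p,rel(p,a,st))
w=where()
t=read_camera('top');print([(d['xy'],d['conf']) for d in look_for('top','keeper_peg')],proj(t,peg(1.82,165)[0]))
for x in (12,16): print(x,[proj(w,jig2w([q],J)[0]) for q in ((x,0,96),(x+12,-28,96),(x+12,28,96),(x-12,0,124),(x+12,0,124))])
E
```

```text
[505.3 -53.6 229.2] [-0.1  0.2 -0.2  1.2 -0.   0.1]
[ 632.2 -204.1  215. ] [-155.6 -120.6   14.4    0.     0.1   14.1]
red []
orange [([515, 84, 35, 85, 2037], [530.7, 126.5]), ([245, 189, 66, 30, 1746], [277.8, 202.6])]
[([406.0, 195.4], 0.39)] [408.4 195.3]
12 [array([276.2, 194.3]), array([243. , 208.3]), array([309.4, 208.1]), array([275.7, 187.5]), array([275.9, 218.2])]
16 [array([276.2, 199. ]), array([243.2, 212.8]), array([309.3, 212.6]), array([275.8, 192.7]), array([275.9, 223.2])]
```

The collar's rows run from 189 to 218, against a predicted 187.5 to 218.2 for home. It is in place, so I'll go to the peg.

Emit:
jog_arm(targets=[[[-12,-9,0,0,0,2],[-30,-23,0,0,0,5],[-52,-40,2,0,0,8],[-76,-59,4,0,0,11],[-100,-78,6,0,0,14],[-122,-95,8,0,0,14],[-140,-109,10,0,0,14],[-151,-117,12,0,0,14],[-155.5,-120.5,13,0,0,14],[-155.5,-120.5,13,0,0,14]]])

```text
time_s: 14.8
ee_pos: [631.8, -204.9, 213.9]
tool_rot: [-0.711, -3.058, -0.0]
contact_force: [0.1, 0.5, -0.4]
gripper_width: 85.1
grasp_force: 0.0
```

```bash
python3 - <<'E'
from plan import *
st=robot.get_state();print(st['ee_pos'],st['q'])
w=where()
P,a=peg(1.82,165);print('pred top',proj(w,P),'base',proj(w,P-[0,0,44]))
P2=P.copy()
for dx in (-8,8): print([proj(w,P+np.array(v)) for v in ((dx,0,0),(0,dx,0))])
E
```

```text
[ 631.8 -204.9  213.9] [-0.3  0.5  0.2  1.3 -0.   0.1]
red [([266, 204, 25, 42, 806], [277.9, 224.9])]
orange []
pred top [278.6 232.1] base [278.8 211.5]
[array([272.7, 220.7]), array([266.7, 237.6])]
[array([284.5, 243.3]), array([290.7, 226.5])]
```

Emit:
jog_arm(targets=[[[0,0,8,0,0,0],[0,0,24,0,0,0],[0,0,44,0,0,0],[0,0,62,0,0,0],[0,0,74,0,0,0],[0,0,80,0,0,0],[0,0,80,0,0,0]]])

```text
time_s: 15.55
ee_pos: [631.1, -203.4, 134.6]
tool_rot: [-0.708, -3.059, -0.0]
contact_force: [0.3, -0.8, 0.0]
gripper_width: 85.3
grasp_force: 0.0
```

Emit:
jog_arm(targets=[[[0,0,0,0,0,0],[0,0,0,0,0,0],[0,0,0,0,0,0],[0,0,0,0,0,0],[0,0,0,0,0,0],[0,0,0,0,0,0],[0,0,0,0,0,0],[0,0,0,0,0,0],[0,0,0,0,0,0],[0,0,0,0,0,0]]], gripper=10, force=20)

```text
time_s: 16.55
ee_pos: [632.0, -204.1, 135.7]
tool_rot: [0.709, 3.06, -0.0]
contact_force: [-0.5, -0.4, 3.7]
gripper_width: 15.0
grasp_force: 21.7
```

```bash
cat >> plan.py <<'E'
def runp(ks):
    st=robot.get_state();print(st['ee_pos'],st['contact_force'],st['ft_torque'],st['q'],az(st)[0],st['gripper_width'])
    d=st['ee_pos'][:2]-J[:2];v=np.array([np.cos(th)*d[0]+np.sin(th)*d[1]-34,-np.sin(th)*d[0]+np.cos(th)*d[1]+85])
    print('r',np.hypot(*v),'ang',round(np.arctan2(v[0],v[1]),3))
    for k in ks:
        q,a=peg(k,st['ee_pos'][2]);print(k,rel(q,a,st).round(1)[[0,1,2,5]].tolist())
E
python3 -c "
from plan import *
runp([1.78,1.7,1.6,1.5,1.4,1.3,1.2,1.1,1.0,.9,.8])"
```

```text
[ 632.  -204.1  135.7] [-0.5 -0.4  3.7] [-0.1  0.1  0. ] [-0.3  0.5  0.1  1.1 -0.   0.1] 2.6862051149503214 15.00287251233151
r 139.7559279606713 ang 1.821
1.78 [-0.1, 5.7, 0.0, -2.2]
1.7 [0.7, 16.9, -0.0, -6.8]
1.6 [3.1, 30.6, -0.0, -12.5]
1.5 [6.8, 44.1, -0.0, -18.2]
1.4 [11.8, 57.2, -0.0, -24.0]
1.3 [18.1, 69.7, -0.0, -29.7]
1.2 [25.7, 81.5, -0.0, -35.4]
1.1 [34.3, 92.5, -0.0, -41.1]
1.0 [44.1, 102.5, -0.0, -46.9]
0.9 [54.7, 111.6, -0.0, -52.6]
0.8 [66.3, 119.5, -0.1, -58.3]
```

Emit:
jog_arm(targets=[[[0,6,-1,0,0,-2],[0.7,17,-1,0,0,-7],[3,30.6,-1,0,0,-12.5],[6.8,44,-1,0,0,-18],[11.8,57,-1,0,0,-24],[18,69.7,-1,0,0,-29.7],[25.7,81.5,-1,0,0,-35.4],[34.3,92.5,-1,0,0,-41],[44,102.5,-1,0,0,-47],[54.7,111.6,-1,0,0,-52.6],[66.3,119.5,-1,0,0,-58.3],[66.3,119.5,-1,0,0,-58.3]]])

```text
time_s: 17.75
ee_pos: [624.6, -65.4, 135.8]
tool_rot: [-0.877, 3.016, 0.002]
contact_force: [3.8, 0.2, -2.5]
gripper_width: 15.0
grasp_force: 21.2
```

```bash
python3 -c "
from plan import *
runp([.76,.68,.6,.5,.4,.3,.22,.16,.12,.08,.05])"
```

```text
[624.6 -65.4 135.8] [ 3.8  0.2 -2.5] [ 0.  -0.6  0.2] [-0.1  0.5 -0.   1.   0.  -0.7] -2.5757199241287045 14.955610459980894
r 140.83784984595133 ang 0.785
0.76 [0.9, 3.5, 0.0, -2.1]
0.68 [1.8, 14.7, 0.0, -6.7]
0.6 [3.5, 25.7, 0.0, -11.3]
0.5 [7.0, 39.3, 0.0, -17.0]
0.4 [11.7, 52.5, 0.1, -22.7]
0.3 [17.8, 65.1, 0.1, -28.5]
0.22 [23.5, 74.7, 0.1, -33.1]
0.16 [28.3, 81.6, 0.1, -36.5]
0.12 [31.7, 86.0, 0.1, -38.8]
0.08 [35.3, 90.3, 0.1, -41.1]
0.05 [38.1, 93.5, 0.1, -42.8]
```

Emit:
jog_arm(targets=[[[0.9,3.5,0,0,0,-2],[1.8,14.7,0,0,0,-6.7],[3.5,25.7,0,0,0,-11.3],[7,39.3,0,0,0,-17],[11.7,52.5,0,0,0,-22.7],[17.8,65,0,0,0,-28.5],[23.5,74.7,0,0,0,-33],[28.3,81.6,0,0,0,-36.5],[31.7,86,0,0,0,-38.8],[35.3,90.3,0,0,0,-41],[38,93.5,0,0,0,-43],[38,93.5,0,0,0,-43]]])

```text
time_s: 18.95
ee_pos: [543.0, -6.1, 135.8]
tool_rot: [-1.916, 2.486, 0.007]
contact_force: [1.7, 7.2, -3.8]
gripper_width: 15.2
grasp_force: 21.2
```

```bash
python3 -c "
from plan import *
runp([.05,.04,.03,.02,.01,0,-.01,-.02])"
```

```text
[543.   -6.1 135.8] [ 1.7  7.2 -3.8] [ 1.3 -0.5  0.1] [-0.   0.3 -0.3  1.   0.  -1.3] -1.8282821631334436 15.160320715442946
r 140.93231791951038 ang 0.053
0.05 [0.9, 0.5, -0.0, 0.0]
0.04 [0.9, 1.9, -0.0, -0.5]
0.03 [1.0, 3.3, -0.0, -1.1]
0.02 [1.0, 4.7, 0.0, -1.7]
0.01 [1.0, 6.1, 0.0, -2.3]
0 [1.1, 7.5, 0.0, -2.8]
-0.01 [1.2, 8.9, 0.0, -3.4]
-0.02 [1.3, 10.3, 0.0, -4.0]
```

Emit:
jog_arm(targets=[[[-0.5,2,0,0,0,-0.6],[-0.8,4,0,0,0,-1.4],[-0.8,6,0,0,0,-2.2],[-0.8,7,0,0,0,-2.6],[-0.8,7.5,0,0,0,-2.8],[-0.8,7.5,0,0,0,-2.8]]])

```text
time_s: 19.55
ee_pos: [536.2, -4.5, 135.8]
tool_rot: [-1.976, 2.44, 0.004]
contact_force: [2.0, 3.9, -2.6]
gripper_width: 14.8
grasp_force: 21.2
```

Emit:
jog_arm(targets=[[[0,0.5,0,0,0,0],[0,1,0,0,0,0],[0,1.5,0,0,0,0],[0,1.5,0,0,0,0]]])

```text
time_s: 19.95
ee_pos: [535.4, -4.3, 135.8]
tool_rot: [-1.975, 2.439, 0.003]
contact_force: [3.9, 4.3, -3.9]
gripper_width: 15.4
grasp_force: 21.1
```

```bash
python3 -c "
from plan import *
runp([0])"
```

```text
[535.4  -4.3 135.8] [ 3.9  4.3 -3.9] [ 0.9 -0.7  0.2] [-0.   0.3 -0.3  0.9  0.  -1.4] -1.780371689696805 15.388677083518283
r 140.91314724330775 ang -0.002
0 [0.9, -0.3, -0.0, -0.1]
```

Emit:
jog_arm(targets=[[[0,0.5,0,0,0,0],[0,1,0,0,0,0],[0,1.5,0,0,0,0],[0,2,0,0,0,0],[0,2,0,0,0,0]]])

```text
time_s: 20.45
ee_pos: [535.4, -4.3, 135.9]
tool_rot: [-1.974, 2.438, -0.002]
contact_force: [7.7, 2.8, -8.1]
gripper_width: 15.1
grasp_force: 20.9
```

It's at its stop: the position stays put while the force climbs. Now release and rise.

Emit:
jog_arm(targets=[[[0,0,0,0,0,0],[0,0,0,0,0,0],[0,0,0,0,0,0],[0,0,0,0,0,0],[0,0,0,0,0,0],[0,0,0,0,0,0],[0,0,0,0,0,0],[0,0,0,0,0,0]]], gripper=100)

```text
time_s: 21.25
ee_pos: [532.2, -5.2, 136.3]
tool_rot: [1.977, -2.441, 0.0]
contact_force: [0.3, 0.7, 0.2]
gripper_width: 85.3
grasp_force: 0.0
```

Emit:
jog_arm(targets=[[[0,0,-8,0,0,0],[0,0,-24,0,0,0],[0,0,-46,0,0,0],[0,0,-68,0,0,0],[0,0,-86,0,0,0],[0,0,-96,0,0,0],[-25,0,-100,0,0,0],[-55,0,-100,0,0,0],[-80,0,-100,0,0,0],[-95,0,-100,0,0,0],[-100,0,-100,0,0,0],[-100,0,-100,0,0,0]]])

```text
time_s: 22.45
ee_pos: [552.9, 92.8, 236.1]
tool_rot: [1.978, -2.44, 0.0]
contact_force: [-0.6, 0.4, 0.4]
gripper_width: 85.5
grasp_force: 0.0
```

```bash
python3 - <<'E'
from plan import *
st=robot.get_state();print(st['time_s'],st['ee_pos'],st['contact_force'])
w=where();save(w,'w5')
print('peg@0',proj(w,peg(0,165)[0]),'.03',proj(w,peg(.03,165)[0]))
for x in (12,16): print(x,[proj(w,jig2w([q],J)[0]) for q in ((x,-28,96),(x,28,96),(x-12,0,124),(x+12,0,124))])
E
```

```text
22.45 [552.9  92.8 236.1] [-0.6  0.4  0.4]
red [([262, 52, 25, 30, 235], [274.9, 70.5])]
orange [([288, 0, 35, 37, 1126], [304.5, 18.7]), ([306, 259, 76, 25, 1053], [345.5, 270.3])]
peg@0 [275.   58.6] .03 [267.9  58.5]
12 [array([305.9, -47.1]), array([304.8,  34.9]), array([326.4, -19.1]), array([290.5, -19.3])]
16 [array([300.4, -47.2]), array([299.5,  34.9]), array([320.4, -19.2]), array([284.5, -19.3])]
```

View pics/w5.png

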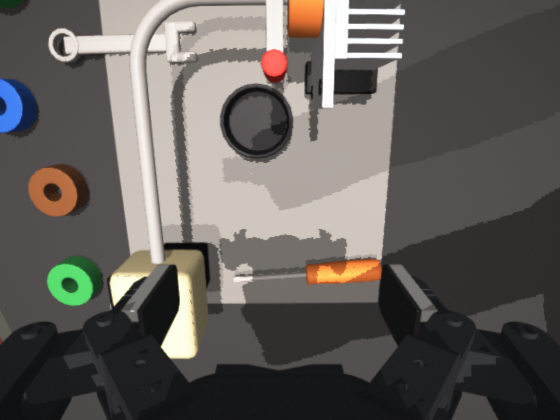

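The picture shows the collar flat against the plate at (305,18), the keeper bar straight across the arm beside it with its peg at (275,64), which matches angle 0, and the dish (257,120) and driver (343,271) untouched. The gripper is clear of everything.

```bash
python3 -c "
from station import hand_in
print(hand_in())"
```

```text
the job is handed in; nothing more can be done
None
```

The collar is home against the side plate and the keeper is shut on its stop across the arm. The dish and screwdriver were left where they were, and the job is handed in at about 22.5 s of the 66 s allowed.

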